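Seat the keyed tube block in the dry-bath heater

ROBOT

A 6-joint arm with a two-finger parallel gripper is mounted at the origin on the work surface. World frame = base frame: x ahead of the robot, y to its left, z up, the work surface at z = 0. Lengths are in m, angles in rad, forces in N, time in s.
With the tool pointing down it reaches from about 0.25 to 0.725 m from the base axis. Payload 4 kg.
Tool frame: the origin (TCP) lies on the centre line of the jaws, within the pads' length; the fingertips stand 22 mm ahead of it and the grasp point (between the pads) lies 3 mm ahead of it; z points along the fingers, y is the line along which they close (so a half turn about z gives the same grasp; the last joint's range is limited). The gripper opens to 85 mm and grips with 20 to 120 N. Pads are 22 mm wide; open, the fingers measure 114 mm over their backs; the gripper's body (76 mm by 85 mm) begins 54 mm behind the grasp point. The pads swing forward as they close: fully open they stand 13 mm farther back than shut.
Start: joints at [1.233, 0.241, 0.005, 1.335, 0, 1.571], TCP at [0.166, 0.472, 0.253] pointing down, gripper open.
Joint ranges: [-2.72, 2.72], [-1.05, 1.87], [-1.09, 1.28], [-1.99, 2.15], [-1.42, 1.44], [-3.14, 3.14]. Speed limits (rad/s): [2.79, 2.79, 3.14, 3.14, 3.14, 3.14].

INTERFACE

Orientations are given as a rotation vector (axis times angle).
In Python, from station import * gives the robot as it stands. The module is installed in compiled form; this text tells all that it offers.
- The arm moves only by the tool step_arm, never from a script. Its argument "series" is a list of rows, each an object of numbers: "tx", "ty", "tz": the shift along the tool's x, y, z in units of 400 mm (1.0 is 400 mm); "wx", "wy", "wz": the turn, a rotation vector about the tool's x, y, z in units of 2 rad (1.0 is 2 rad). In form: [{"tx": .., "ty": .., "tz": .., "wx": .., "wy": .., "wz": ..}, ...]. A call has 1 to 5 rows; each row shifts and turns the commanded pose from where the row before left it, along the tool's axes as they then stand; what a row does not reach is not made up. A row lasts 1/10 s, in which the tool goes at most 50 mm and 8.59 degrees, less where a joint would pass 70% of its speed; a pose out of reach is approached as far as the arm can. A call with a number of a shift or a turn outside -1 to 1 is refused whole. A call with a gripper value outside its range is refused whole. "jaw" is the opening, from 0 (shut) to 1 (fully open), set as the call begins (left out, the last holds). The fingers move at their own pace and stop on an object; "squeeze" is the grip in N (left out, the last holds). Time passes only in rows, so rows that do not move let the fingers close. It gives the time, the measured TCP pose, the force, the opening and the grip force at its end, in the units of the state.
- sense(): the state, without advancing time (a new reading comes with each control period).
- grab_frame(name): name is "side" or "top" or "wrist"; returns a dict with "img" (420x560x3 uint8, red, green, blue), "depth" (420x560 float32, m along the optical axis (not along the pixel's ray), 0 where there is no reading), "vertical_fov" (degrees; the focal length in pixels is half the picture's height over the tangent of half this angle, whatever the lens; pixels are square), "cx", "cy" (the principal point, pixels), "k1" (the pictures are not rectified: a ray, as slopes to the right and down, at radius r is drawn at 1 + k1 r^2 times it, then the intrinsics apply), "R" (3x3) and "t" (3): a world point X has camera coordinates R X + t. Camera axes: x right, y down, z forward; pixel columns grow to the right and rows downward; lengths in m; the calibration is good to about 2 mm. A picture is of the moment at which its call begins.
- sign_off(): hands the job in; it is judged then, once.
The state is a dict: "clock": time; "joints": joint angles; "qvel": joint speeds; "tau": joint torques, N m; "ee_pos": TCP position; "tool_rot": TCP orientation; "force": force on the tool from outside, world axes, zero at the start; "moment": the same for the moment, N m; "width": finger opening in m; "finger_force": force on a finger pad.
Only numpy, scipy, OpenCV 4.12 (cv2) and the standard library are available. Lean on these libraries where they do the work, as an engineer would, in place of code of your own. Each camera call takes 0.05 s, during which the arm holds its last target. There are 200 camera calls.

TASK

Three aluminium tube blocks stand on the bench beside the small dry-bath heater. Pick up by its lifting post the one whose outline matches the heater's keyed well, turn it so its key meets the key slot, and lower it into the well, rather than dropping it in from above, until it sits fully down on the well's floor; then let go. Leave the other two blocks where they stand.

Things in the scene. Friction and masses are not known exactly. Their poses are not given: they have to be found in the camera images.
- keyed_block_grip (a point): The block that fits: aluminium, 0.3 to 0.6 kg, 60 x 60 mm and 45 mm tall, tube holes on top, and a key (full-height rib, 20 mm wide) standing 20 mm out from the middle of its +x side. On top a square lifting post, 20 x 20 mm, 52 mm tall, sides along x and y; this point is the post's centre, 71 mm above the underside, on the block's vertical centre line.
- round_block_grip (a point): Round aluminium block, 90 mm across, 45 mm tall; does not fit. On top a square lifting post, 20 x 20 mm, 52 mm tall, sides along x and y; this point is the post's centre, 71 mm above the underside, on the block's vertical centre line.
- long_block_grip (a point): Oblong aluminium block without a key, 104 mm along x, 50 mm along y, 45 mm tall; does not fit. On top a square lifting post, 20 x 20 mm, 52 mm tall, sides along x and y; this point is the post's centre, 71 mm above the underside, on the block's vertical centre line.
- well (a point): Well floor's centre, 30 mm above the bench, in the fixed white heater (rim 70 mm above the bench). Well 74 mm square, 40 deep; key slot 38 mm wide, same depth, in the middle of its +x side, ending 57 mm from this point; rim bevelled 8 mm outward. Block goes in with its +x along the well's +x, 7 mm play all round; seated, its post's centre is 71 mm above this point.
Not all that is in view belongs to the job. Leave any orange or red look-alike of the part that bears keyed_block_grip alone.

How it is judged:
At the end, for the whole second after the job is handed in: The keyed block stands fully down on the well's floor (within 3.5 mm), upright within 4 degrees, within 15 mm of the well's centre, at rest; the round and the long block are within 30 mm of where they stood (z of keyed_block_grip in the frame of well between 0.066 and 0.0745 m and horizontal distance between keyed_block_grip and well below 0.015 m and angle between keyed_block_grip's own z axis and vertical below 0.07 rad and linear speed of keyed_block below 0.02 m/s and distance of each of round_block_grip, long_block_grip from where it was at the start of the episode below 0.03 m); the robot touches nothing.
It fails at once if the keyed block is dropped into the well from above (falling faster than 1.1 m/s over it, that is from more than about 60 mm) (linear speed of keyed_block above 1.1 m/s and horizontal distance between keyed_block_grip and well below 0.05 m).
It fails at once if the round or the long block is pushed away or lifted (more than 30 mm) (distance of any of round_block_grip, long_block_grip from where it was at the start of the episode above 0.03 m).
It also fails if it takes over 38 s, if anything falls off the work surface, if the arm or the gripper's body presses on something with over 40 N, if the wrist force passes 120 N, or if a joint passes its speed limit or range.

## Working session

There is one attempt and no reset: what is moved stays moved. The work goes in short steps, Python scripts to look and compute and a tool call to move; the robot and the scene stay as the last step left them, time stands still between calls to the robot, and variables do not carry over. Pictures are saved under pics/ and viewed, at most 10 in all, crops included, and the job is handed in when it is done.

Besides the shell and the picture viewer there is one more tool, called by a JSON object that holds its "fn" and its "kwargs". step_arm: Moves the arm, as the interface text tells. Its arguments: {"type":"object","properties":{"series":{"type":"array"},"jaw":{"type":"number"},"squeeze":{"type":"number"}},"required":["series"]}

```bash
mkdir -p pics; python3 - <<'E'
from station import *
import cv2,numpy as np
s=sense();print(s)
for n in("top","side"):
    f=grab_frame(n);cv2.imwrite(f"pics/{n}0.png",f["img"][:,:,::-1]);np.savez(f"{n}0.npz",**f)
    print(n,f["vertical_fov"],f["cx"],f["cy"],f["k1"],f["R"],f["t"])
E
```

```text
{'clock': 0.0, 'joints': array([ 1.23299062e+00,  2.41418876e-01,  3.70133862e-03,  1.33515856e+00,
       -1.50801096e-05,  1.57079340e+00]), 'qvel': array([-2.34720690e-05,  3.17937453e-05,  6.81570369e-04,  1.70915910e-04,
        9.60909921e-04,  1.41331663e-03]), 'tau': array([ 1.79400405e-05, -3.72318399e+01,  2.52406847e+01,  1.72386761e-02,
        1.65464928e-05, -1.58124404e-06]), 'ee_pos': array([0.1655202 , 0.47119235, 0.2524012 ]), 'tool_rot': array([-0.5280435 , -3.0965563 ,  0.00322404]), 'force': array([-0.52439982,  0.86188799, -0.59789901]), 'moment': array([ 0.02650239,  0.00099125, -0.06833669]), 'finger_force': 0.0, 'width': 0.08558799526859359}
top 51.78683945624781 278.29863964874 210.309753119291 0.013571276526459605 [[ 0.00428725 -0.9999733  -0.00591791]
 [-0.97540287 -0.0028775  -0.22041091]
 [ 0.22038799  0.0067173  -0.97538916]] [-0.02627437  0.53004303  1.04829267]
side 51.3240979841042 278.44535465366914 215.56011420605728 0.04610336388769408 [[ 0.90723477 -0.42023023  0.01821073]
 [-0.30143933 -0.6797525  -0.66863359]
 [ 0.29335884  0.6011182  -0.74336902]] [-0.5151929   0.17622575  0.79160947]
```

View pics/top0.png

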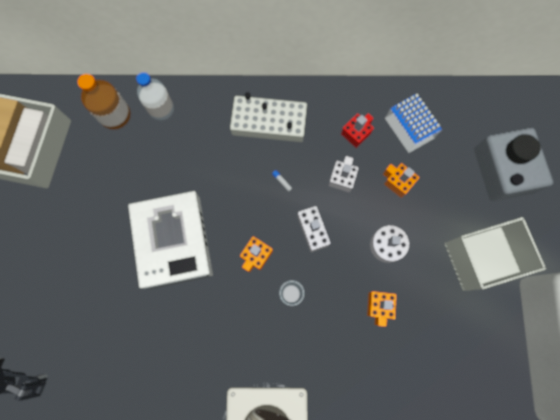

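View pics/side0.png

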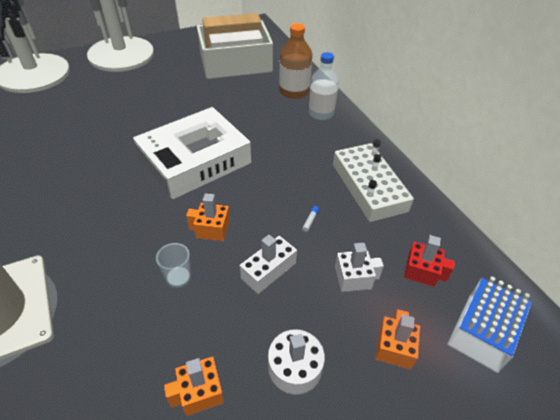

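Both views show the same layout. In the top view, the grey/white keyed block is at (344,174) with its key at (348,160). The round block is at (391,243) and the long block at (314,228). The heater is at (170,238), its well at (167,230) with the slot pointing up at about (163,211). The look-alikes are orange at (257,252), (402,179) and (383,306), and red at (358,129). Only (344,174) is aluminium, square and keyed, so I'll confirm it in a crop and measure it.

```bash
cat > h.py <<'E'
import numpy as np,cv2
def K(f):
    F=f["img"].shape[0]/2/np.tan(np.radians(float(f["vertical_fov"]))/2)
    return F
def rays(f,uv):
    F=K(f);uv=np.asarray(uv,float).reshape(-1,2)
    d=(uv-[float(f["cx"]),float(f["cy"])])/F; s=d.copy()
    for _ in range(8): s=d/(1+float(f["k1"])*(s**2).sum(1,keepdims=True))
    return np.c_[s,np.ones(len(s))]
def plane(f,uv,z):
    r=rays(f,uv)@f["R"]; c=-f["R"].T@f["t"]
    return c+r*((z-c[2])/r[:,2])[:,None]
def cloud(f):
    h,w=f["depth"].shape;v,u=np.mgrid[:h,:w]
    r=rays(f,np.c_[u.ravel(),v.ravel()])*f["depth"].reshape(-1,1)
    return ((r-f["t"])@f["R"]).reshape(h,w,3)
E
python3 - <<'E'
from h import *
f=dict(np.load("top0.npz"));im=f["img"];P=cloud(f);Z=P[:,:,2]
c=np.hstack([cv2.resize(im[140:210,310:390],(400,350),interpolation=2),cv2.resize(im[180:290,110:236],(400,350),interpolation=2)])
cv2.imwrite("pics/crop1.png",c[:,:,::-1])
print("bench z",np.median(Z[330:360,150:250]))
sl=np.s_[145:205,320:372]
def centre(lo,hi,sl):
    q=P[sl];m=(q[:,:,2]>lo)&(q[:,:,2]<hi);p=q[m];return p
p=centre(.085,.11,sl);print("post",len(p),p.mean(0),cv2.minAreaRect(p[:,:2].astype(np.float32)))
p=centre(.037,.053,sl);print("top",len(p),p.mean(0),cv2.minAreaRect(p[:,:2].astype(np.float32)))
sl=np.s_[180:295,115:225]
p=centre(.06,.08,sl);print("rim",len(p),p.mean(0),cv2.minAreaRect(p[:,:2].astype(np.float32)))
q=P[sl];m=((q[:,:,2]<.055)).astype(np.uint8)
cs,_=cv2.findContours(m,cv2.RETR_LIST,cv2.CHAIN_APPROX_NONE)
for k in cs:
    if 200<cv2.contourArea(k)<3000:
        pts=plane(f,k.reshape(-1,2)+[115,180],.07);print("well",cv2.contourArea(k),cv2.minAreaRect(pts[:,:2].astype(np.float32)),k.reshape(-1,2).min(0)+[115,180],k.reshape(-1,2).max(0)+[115,180])
p=centre(.02,.04,np.s_[205:255,145:190]);print("floor",len(p),cv2.minAreaRect(p[:,:2].astype(np.float32)),p.mean(0))
for y in range(200,256,3): print(y,"".join("%4d"%(1000*z) for z in Z[y,142:194:3]))
E
```

```text
bench z -0.0004133050110884755
post 69 [ 0.63027727 -0.19695063  0.09490511] ((0.6316901445388794, -0.19753411412239075), (0.01903015375137329, 0.020344333723187447), 71.21636962890625)
top 455 [ 0.63275877 -0.19749975  0.04413203] ((0.6408466100692749, -0.20047298073768616), (0.05991365760564804, 0.08026620745658875), 72.19993591308594)
rim 4891 [0.44671326 0.24916286 0.06917595] ((0.45451581478118896, 0.25077858567237854), (0.21705740690231323, 0.17082862555980682), 11.797538757324219)
well 852.0 ((0.4816364049911499, 0.25412824749946594), (0.0915917232632637, 0.07201583683490753), 11.677600860595703) [153 210] [184 248]
floor 823 ((0.48625439405441284, 0.260813444852829), (0.08868960291147232, 0.06963247805833817), 12.508576393127441) [0.48223037 0.26114858 0.03036657]
200    0   2  -1  69  70  70  72  69  68  69  70  69  68  69  701139  65  70
203   70  65  73  70  69  66  68  65  72  69  73  71  70  70  71  71  69  66
206   71  69  71  70  68  72  69  66  65  68  67  70  71  70  69  71  68  70
209   70  66  71  71  66  66  65  65  66  57  59  69  71  69  69  63  72  71
212   67 
[... 445 characters left out ...]
 71  68
230   69  66  70  64  45  30  28  29  29  31  30  30  29  30  68  72  68  67
233   73  71  65  64  52  30  29  26  31  33  30  27  31  28  67  65  71  73
236   69  74  68  65  54  26  29  28  33  28  30  29  26  29  64  69  71  70
239   69  72  69  69  63  34  29  29  31  30  30  29  32  26  64  72  70  71
242   70  66  70  67  58  34  28  31  33  30  33  32  29  30  29  73  71  70
245   69  70  70  67  60  36  27  31  30  30  29  70  68  61  64  68  71  70
248   71  70  71  67  66  46  62  66  67  66  69  67  69  69  65  67  67  66
251   70  74  69  70  68  70  69  68  69  67  69  68  70  71  68  691139  69
254   69  66  70  69  66  69  67  72  72  75  65  70  71  68  70  69  73  72
```

View pics/crop1.png

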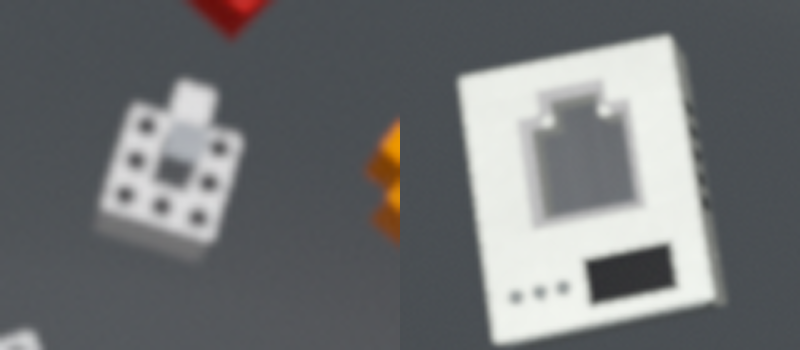

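The crop confirms it: a white/grey square block with a rib (crop px (193,100)) and a grey post, and its measured top is 60 x 80 mm. The block centre is about (0.631,-0.197) at yaw -17.8°, and the post top agrees. The well is about (0.474,0.256) at yaw +12°, with the floor at 0.030 and the rim at 0.070.

Next I swing clockwise about the base.

{"fn": "step_arm", "kwargs": {"series": [{"tx": -0.1,"ty": 0.016,"wz": 0.0384},{"tx": -0.1,"ty": 0.016,"wz": 0.0384},{"tx": -0.1,"ty": 0.016,"wz": 0.0384},{"tx": -0.1,"ty": 0.016,"wz": 0.0384},{"tx": -0.1,"ty": 0.016,"wz": 0.0384}], "jaw": 1}}

```text
schema error: expected keys tx, ty, tz, wx, wy, wz
```

{"fn": "step_arm", "kwargs": {"series": [{"tx": -0.105,"ty": 0.016,"wz": 0.0384},{"tx": -0.105,"ty": 0.016,"wz": 0.0384},{"tx": -0.105,"ty": 0.016,"wz": 0.0384},{"tx": -0.11,"ty": 0.016,"wz": 0.0384},{"tx": -0.11,"ty": 0.016,"wz": 0.0384}]}}

```text
schema error: expected keys tx, ty, tz, wx, wy, wz
```

{"fn": "step_arm", "kwargs": {"series": [{"tx": -0.11,"ty": 0.016,"wz": 0.0384},{"tx": -0.115,"ty": 0.016,"wz": 0.0384},{"tx": -0.115,"ty": 0.016,"wz": 0.0384},{"tx": -0.115,"ty": 0.016,"wz": 0.0384},{"tx": -0.115,"ty": 0.016,"wz": 0.0384}]}}

```text
schema error: expected keys tx, ty, tz, wx, wy, wz
```

{"fn": "step_arm", "kwargs": {"series": [{"tx": -0.115,"ty": 0.016,"wz": 0.0384},{"tx": -0.115,"ty": 0.016,"wz": 0.0384},{"tx": -0.115,"ty": 0.016,"wz": 0.0384},{"tx": -0.115,"ty": 0.016,"wz": 0.0384},{"tx": 0,"ty": 0,"wz": 0.0384}]}}

```text
schema error: expected keys tx, ty, tz, wx, wy, wz
```

```bash
cat > go.py <<'E'
import sys,numpy as np
from station import *
from scipy.spatial.transform import Rotation as Ro
# args: x y z yaw_deg of tool y axis; prints total shift (units 400mm) then turn (units 2rad)
def go(x,y,z,yaw):
    s=sense();R=Ro.from_rotvec(s["tool_rot"])
    a=np.radians(yaw);ty=np.array([np.cos(a),np.sin(a),0]);tz=np.array([0,0,-1.])
    T=Ro.from_matrix(np.c_[np.cross(ty,tz),ty,tz])
    print("t",s["clock"],"pos",s["ee_pos"].round(4),"j",s["joints"].round(2),"F",s["force"].round(1),"w",round(s["width"],4),"ff",round(s["finger_force"],1))
    print("yaw",np.degrees(np.arctan2(*R.as_matrix()[[1,0],1])).round(2))
    print("shift",(R.inv().apply(np.array([x,y,z])-s["ee_pos"])/.4).round(4),"turn",((R.inv()*T).as_rotvec()/2).round(4))
if __name__=="__main__": go(*map(float,sys.argv[1:]))
E
python3 go.py .6315 -.1975 .18 -17.8
python3 - <<'E'
from station import *
import cv2,numpy as np
f=grab_frame("wrist");cv2.imwrite("pics/w1.png",f["img"][:,:,::-1]);np.savez("w1.npz",**f)
from h import *
P=cloud(f);m=(P[:,:,2]>.088)&(P[:,:,2]<.105)&(np.hypot(P[:,:,0]-.631,P[:,:,1]+.197)<.04)
p=P[m]
if len(p)>20: print(len(p),p.mean(0),cv2.minAreaRect(p[:,:2].astype(np.float32)))
E
```

```text
t 0.1 pos [0.1655 0.4713 0.2525] j [ 1.23  0.24  0.    1.34 -0.    1.57] F [-0.5 -0.1  0.3] w 0.0856 ff 0.0
yaw 70.65
shift [-1.6531 -1.191   0.1835] turn [-7.000e-04  7.000e-04  7.718e-01]
```

All six keys are required.

{"fn": "step_arm", "kwargs": {"series": [{"tx": -0.1,"ty": 0.016,"tz": 0,"wx": 0,"wy": 0,"wz": 0.0384},{"tx": -0.1,"ty": 0.016,"tz": 0,"wx": 0,"wy": 0,"wz": 0.0384},{"tx": -0.1,"ty": 0.016,"tz": 0,"wx": 0,"wy": 0,"wz": 0.0384},{"tx": -0.1,"ty": 0.016,"tz": 0,"wx": 0,"wy": 0,"wz": 0.0384},{"tx": -0.1,"ty": 0.016,"tz": 0,"wx": 0,"wy": 0,"wz": 0.0384}], "jaw": 1}}

```text
clock: 0.65
ee_pos: [0.3574, 0.4053, 0.2528]
tool_rot: [-1.113, -2.937, 0.001]
force: [0.2, 0.3, 0.1]
width: 0.0857
finger_force: 0.0
```

{"fn": "step_arm", "kwargs": {"series": [{"tx": -0.105,"ty": 0.016,"tz": 0,"wx": 0,"wy": 0,"wz": 0.0384},{"tx": -0.105,"ty": 0.016,"tz": 0,"wx": 0,"wy": 0,"wz": 0.0384},{"tx": -0.105,"ty": 0.016,"tz": 0,"wx": 0,"wy": 0,"wz": 0.0384},{"tx": -0.11,"ty": 0.016,"tz": 0,"wx": 0,"wy": 0,"wz": 0.0384},{"tx": -0.11,"ty": 0.016,"tz": 0,"wx": 0,"wy": 0,"wz": 0.0384}]}}

```text
clock: 1.15
ee_pos: [0.5175, 0.2614, 0.2527]
tool_rot: [-1.654, -2.671, 0.001]
force: [0.2, 0.2, 0.9]
width: 0.0854
finger_force: 0.0
```

{"fn": "step_arm", "kwargs": {"series": [{"tx": -0.11,"ty": 0.016,"tz": 0,"wx": 0,"wy": 0,"wz": 0.0384},{"tx": -0.115,"ty": 0.016,"tz": 0,"wx": 0,"wy": 0,"wz": 0.0384},{"tx": -0.115,"ty": 0.016,"tz": 0,"wx": 0,"wy": 0,"wz": 0.0384},{"tx": -0.115,"ty": 0.016,"tz": 0,"wx": 0,"wy": 0,"wz": 0.0384},{"tx": -0.115,"ty": 0.016,"tz": 0,"wx": 0,"wy": 0,"wz": 0.0384}]}}

```text
clock: 1.65
ee_pos: [0.6164, 0.0549, 0.2526]
tool_rot: [-2.133, -2.306, 0.001]
force: [0.2, -0.2, 0.1]
width: 0.0852
finger_force: 0.0
```

{"fn": "step_arm", "kwargs": {"series": [{"tx": -0.115,"ty": 0.016,"tz": 0,"wx": 0,"wy": 0,"wz": 0.0384},{"tx": -0.115,"ty": 0.016,"tz": 0,"wx": 0,"wy": 0,"wz": 0.0384},{"tx": -0.115,"ty": 0.016,"tz": 0,"wx": 0,"wy": 0,"wz": 0.0384},{"tx": -0.115,"ty": 0.016,"tz": 0,"wx": 0,"wy": 0,"wz": 0.0384},{"tx": 0,"ty": 0,"tz": 0,"wx": 0,"wy": 0,"wz": 0.0384}]}}

```text
clock: 2.15
ee_pos: [0.6343, -0.134, 0.2522]
tool_rot: [2.541, 1.846, -0.004]
force: [-0.2, 0.6, 0.4]
width: 0.0852
finger_force: 0.0
```

```bash

python3 go.py .6315 -.1975 .18 -17.8
python3 - <<'E'
from station import *
import cv2,numpy as np
f=grab_frame("wrist");cv2.imwrite("pics/w1.png",f["img"][:,:,::-1]);np.savez("w1.npz",**f)
from h import *
P=cloud(f);m=(P[:,:,2]>.088)&(P[:,:,2]<.105)&(np.hypot(P[:,:,0]-.631,P[:,:,1]+.197)<.04)
p=P[m]
if len(p)>20: print(len(p),p.mean(0),cv2.minAreaRect(p[:,:2].astype(np.float32)))
E
```

```text
t 2.15 pos [ 0.6343 -0.134   0.2522] j [-0.21  0.55  0.46  1.48 -0.    1.68] F [-0.2  0.6  0.4] w 0.0852 ff 0.0
yaw -18.0
shift [-0.1526  0.0427  0.1808] turn [-0.0004  0.0012 -0.0018]
431 [ 0.63369863 -0.19701638  0.09572174] ((0.6334174275398254, -0.19837644696235657), (0.020262906327843666, 0.02067727968096733), 72.7950439453125)
```

{"fn": "step_arm", "kwargs": {"series": [{"tx": -0.077,"ty": 0.023,"tz": 0,"wx": 0,"wy": 0,"wz": 0},{"tx": -0.076,"ty": 0.022,"tz": 0,"wx": 0,"wy": 0,"wz": 0},{"tx": 0,"ty": 0,"tz": 0.1,"wx": 0,"wy": 0,"wz": 0},{"tx": 0,"ty": 0,"tz": 0.08,"wx": 0,"wy": 0,"wz": 0},{"tx": 0,"ty": 0,"tz": 0,"wx": 0,"wy": 0,"wz": 0}]}}

```text
clock: 2.7
ee_pos: [0.6305, -0.1897, 0.1751]
tool_rot: [-2.522, -1.857, 0.011]
force: [-1.0, 0.2, -0.0]
width: 0.0856
finger_force: 0.0
```

```bash

python3 go.py .6325 -.198 .076 -17.5
python3 - <<'E'
from station import *
import cv2,numpy as np
f=grab_frame("wrist");cv2.imwrite("pics/w2.png",f["img"][:,:,::-1])
E
```

```text
t 2.7 pos [ 0.6305 -0.1897  0.1751] j [-0.29  0.61  0.36  1.34  0.    1.58] F [-1.   0.2 -0. ] w 0.0856 ff 0.0
yaw -17.27
shift [-0.0182  0.0139  0.2475] turn [-0.006 -0.     0.002]
```

View pics/w2.png

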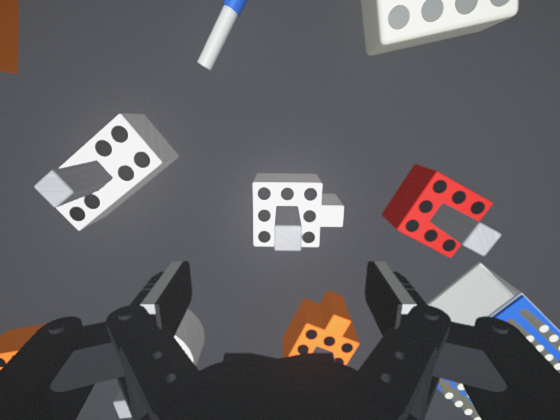

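The wrist view shows the keyed block's post at (288,237), between the fingers at about x=165 and x=390. The key points right, along tool +y. The red look-alike is to the right at (440,210), so I'll narrow the jaws before descending.

{"fn": "step_arm", "kwargs": {"series": [{"tx": -0.018,"ty": 0.014,"tz": 0,"wx": -0.006,"wy": 0,"wz": 0.002},{"tx": 0,"ty": 0,"tz": 0.05,"wx": 0,"wy": 0,"wz": 0},{"tx": 0,"ty": 0,"tz": 0.05,"wx": 0,"wy": 0,"wz": 0},{"tx": 0,"ty": 0,"tz": 0.05,"wx": 0,"wy": 0,"wz": 0},{"tx": 0,"ty": 0,"tz": 0,"wx": 0,"wy": 0,"wz": 0}], "jaw": 0.6}}

```text
clock: 3.25
ee_pos: [0.6376, -0.1999, 0.1208]
tool_rot: [2.527, 1.851, 0.01]
force: [-1.2, 0.1, -0.2]
width: 0.0513
finger_force: 0.0
```

```bash

python3 go.py .6325 -.198 .076 -17.5
python3 - <<'E'
from station import *
from h import *
f=grab_frame("wrist")
P=cloud(f);m=(P[:,:,2]>.088)&(P[:,:,2]<.105)&(np.hypot(P[:,:,0]-.632,P[:,:,1]+.197)<.025)
p=P[m]
if len(p)>20: print(len(p),p.mean(0),cv2.minAreaRect(p[:,:2].astype(np.float32)))
E
```

```text
t 3.25 pos [ 0.6376 -0.1999  0.1208] j [-0.3   0.64  0.28  1.2  -0.    1.57] F [-1.2  0.1 -0.2] w 0.0513 ff 0.0
yaw -17.56
shift [ 0.0007 -0.0149  0.1118] turn [ 0.0054  0.0001 -0.0005]
1464 [ 0.63301991 -0.19708687  0.09605565] ((0.6276240348815918, -0.19704802334308624), (0.020433202385902405, 0.031655579805374146), 73.08749389648438)
```

{"fn": "step_arm", "kwargs": {"series": [{"tx": 0,"ty": -0.013,"tz": 0,"wx": 0.005,"wy": 0,"wz": 0},{"tx": 0,"ty": 0,"tz": 0.04,"wx": 0,"wy": 0,"wz": 0},{"tx": 0,"ty": 0,"tz": 0.04,"wx": 0,"wy": 0,"wz": 0},{"tx": 0,"ty": 0,"tz": 0.031,"wx": 0,"wy": 0,"wz": 0},{"tx": 0,"ty": 0,"tz": 0,"wx": 0,"wy": 0,"wz": 0}]}}

```text
clock: 3.8
ee_pos: [0.6323, -0.1983, 0.0761]
tool_rot: [-2.535, -1.856, 0.0]
force: [-0.7, 0.1, -0.7]
width: 0.0513
finger_force: 0.0
```

{"fn": "step_arm", "kwargs": {"series": [{"tx": 0,"ty": 0,"tz": 0,"wx": 0,"wy": 0,"wz": 0},{"tx": 0,"ty": 0,"tz": 0,"wx": 0,"wy": 0,"wz": 0}]}}

```text
clock: 4.0
ee_pos: [0.6338, -0.1987, 0.0782]
tool_rot: [2.532, 1.854, 0.004]
force: [1.4, -0.7, 0.3]
width: 0.0518
finger_force: 0.0
```

```bash

python3 go.py .6325 -.198 .076 -17.5
```

```text
t 4.0 pos [ 0.6338 -0.1987  0.0782] j [-0.3   0.67  0.22  1.11 -0.    1.57] F [ 1.4 -0.7  0.3] w 0.0518 ff 0.0
yaw -17.59
shift [ 0.0008 -0.0038  0.0056] turn [ 0.0021 -0.     -0.0008]
```

{"fn": "step_arm", "kwargs": {"series": [{"tx": 0,"ty": -0.003,"tz": 0.003,"wx": 0.001,"wy": 0,"wz": 0},{"tx": 0,"ty": 0,"tz": 0,"wx": 0,"wy": 0,"wz": 0},{"tx": 0,"ty": 0,"tz": 0,"wx": 0,"wy": 0,"wz": 0},{"tx": 0,"ty": 0,"tz": 0,"wx": 0,"wy": 0,"wz": 0},{"tx": 0,"ty": 0,"tz": 0,"wx": 0,"wy": 0,"wz": 0}], "jaw": 0, "squeeze": 70}}

```text
clock: 4.5
ee_pos: [0.6325, -0.1984, 0.0762]
tool_rot: [2.534, 1.855, 0.002]
force: [2.3, -1.0, 1.3]
width: 0.0191
finger_force: 71.2
```

{"fn": "step_arm", "kwargs": {"series": [{"tx": 0,"ty": 0,"tz": 0,"wx": 0,"wy": 0,"wz": 0},{"tx": 0,"ty": 0,"tz": -0.03,"wx": 0,"wy": 0,"wz": 0},{"tx": 0,"ty": 0,"tz": -0.07,"wx": 0,"wy": 0,"wz": 0},{"tx": 0,"ty": 0,"tz": -0.1,"wx": 0,"wy": 0,"wz": 0},{"tx": 0,"ty": 0,"tz": -0.1,"wx": 0,"wy": 0,"wz": 0}]}}

```text
clock: 5.0
ee_pos: [0.6296, -0.1974, 0.1947]
tool_rot: [-2.53, -1.852, 0.007]
force: [1.1, -0.3, -5.4]
width: 0.0189
finger_force: 70.3
```

```bash

python3 go.py .474 .256 .21 11.8
```

```text
t 5.0 pos [ 0.6296 -0.1974  0.1947] j [-0.3   0.6   0.39  1.38  0.    1.57] F [ 1.1 -0.3 -5.4] w 0.0189 ff 70.3
yaw -17.59
shift [ 0.963  -0.7136 -0.0333] turn [-0.0034 -0.0009 -0.2565]
```

Grasped, with about 5 N of added weight. I carry it to above the well and then turn it.

{"fn": "step_arm", "kwargs": {"series": [{"tx": 0.03,"ty": -0.022,"tz": -0.02,"wx": 0,"wy": 0,"wz": 0},{"tx": 0.06,"ty": -0.045,"tz": -0.013,"wx": 0,"wy": 0,"wz": 0},{"tx": 0.08,"ty": -0.059,"tz": 0,"wx": 0,"wy": 0,"wz": 0},{"tx": 0.08,"ty": -0.059,"tz": 0,"wx": 0,"wy": 0,"wz": 0},{"tx": 0.08,"ty": -0.059,"tz": 0,"wx": 0,"wy": 0,"wz": 0}]}}

```text
clock: 5.5
ee_pos: [0.5755, -0.0405, 0.2063]
tool_rot: [-2.531, -1.853, 0.006]
force: [0.0, 0.2, -4.8]
width: 0.0197
finger_force: 70.4
```

{"fn": "step_arm", "kwargs": {"series": [{"tx": 0.08,"ty": -0.059,"tz": 0,"wx": 0,"wy": 0,"wz": 0},{"tx": 0.08,"ty": -0.059,"tz": 0,"wx": 0,"wy": 0,"wz": 0},{"tx": 0.08,"ty": -0.059,"tz": 0,"wx": 0,"wy": 0,"wz": 0},{"tx": 0.08,"ty": -0.059,"tz": 0,"wx": 0,"wy": 0,"wz": 0},{"tx": 0.08,"ty": -0.059,"tz": 0,"wx": 0,"wy": 0,"wz": 0}]}}

```text
clock: 6.0
ee_pos: [0.5111, 0.1469, 0.2065]
tool_rot: [-2.533, -1.855, 0.008]
force: [0.8, 0.2, -5.3]
width: 0.0189
finger_force: 70.4
```

{"fn": "step_arm", "kwargs": {"series": [{"tx": 0.06,"ty": -0.044,"tz": 0,"wx": 0,"wy": 0,"wz": -0.04},{"tx": 0,"ty": 0,"tz": 0,"wx": 0,"wy": 0,"wz": -0.06},{"tx": 0,"ty": 0,"tz": 0,"wx": 0,"wy": 0,"wz": -0.06},{"tx": 0,"ty": 0,"tz": 0,"wx": 0,"wy": 0,"wz": -0.06},{"tx": 0,"ty": 0,"tz": 0,"wx": 0,"wy": 0,"wz": -0.036}]}}

```text
clock: 6.5
ee_pos: [0.5021, 0.1738, 0.2064]
tool_rot: [-1.974, -2.439, 0.007]
force: [0.6, -0.6, -5.3]
width: 0.0194
finger_force: 70.5
```

```bash

python3 go.py .474 .256 .21 11.8
python3 - <<'E'
from station import *
from h import *
for n in("wrist","top"):
    f=grab_frame(n);cv2.imwrite(f"pics/{n}3.png",f["img"][:,:,::-1]);np.savez(f"{n}3.npz",**f)
E
```

```text
t 6.5 pos [0.5021 0.1738 0.2064] j [0.33 0.33 0.   1.25 0.   1.69] F [ 0.6 -0.6 -5.3] w 0.0194 ff 70.5
yaw 12.03
shift [ 0.2157 -0.0259 -0.0089] turn [-0.003   0.0001  0.002 ]
```

View pics/wrist3.png

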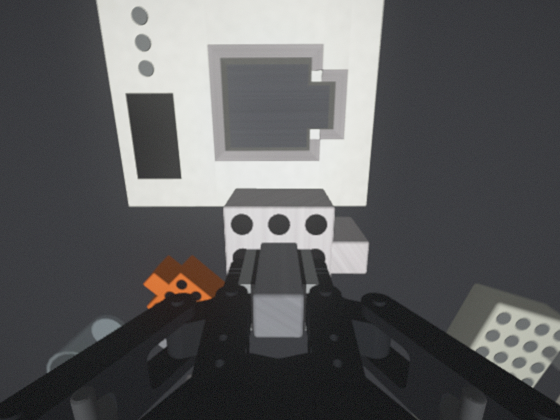

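The wrist view shows the heater ahead, with the well bevel outline at about (210..347, 45..160) and the slot to the right, the same side as the block's key at (350,250). I'll measure the rim outline on the z=0.07 plane.

```bash
python3 - <<'E'
from h import *
f=dict(np.load("wrist3.npz"));g=cv2.cvtColor(f["img"],cv2.COLOR_RGB2GRAY)
print("row100",g[100,195:365:4].tolist())
m=(g<185).astype(np.uint8);m[:, :150]=0;m[190:]=0;m[:,366:]=0
m=cv2.morphologyEx(m,cv2.MORPH_CLOSE,np.ones((15,15),np.uint8))
cs,_=cv2.findContours(m,cv2.RETR_EXTERNAL,cv2.CHAIN_APPROX_NONE)
for k in cs:
    if 5000<cv2.contourArea(k)<30000:
        k=k.reshape(-1,2);print(k.min(0),k.max(0))
        p=plane(f,k,.07)[:,:2].astype(np.float32);r=cv2.minAreaRect(p);print("rim",r)
        a=np.radians(r[2]);a=a if abs(np.degrees(a)-12)<10 else a-np.pi/2
        c=np.array(r[0])-.01*np.array([np.cos(a),np.sin(a)]);print("centre",c,np.degrees(a))
P=cloud(f);c0=np.array([.474,.256]);q=P[20:185,190:366]
fl=q[(abs(q[:,:,2]-.03)<.008)];print("floor",cv2.minAreaRect(fl[:,:2].astype(np.float32)))
q=P[190:270,215:375];k=q[(abs(q[:,:,2]-.178)<.012)];print("blk",np.median(P[225,300],0),len(k));
u=np.array([np.cos(np.radians(12)),np.sin(np.radians(12))]);v=np.array([-u[1],u[0]])
tc=np.array([.5021,.1738]);d=k[:,:2]-tc
print("block top z",np.median(k[:,2]),"u",np.percentile(d@u,[0.5,99.5]),"v max",np.percentile(d@v,99.5))
E
```

```text
row100 [230, 230, 230, 230, 181, 162, 163, 112, 105, 100, 98, 96, 100, 98, 96, 95, 96, 94, 95, 95, 92, 91, 95, 93, 93, 96, 94, 94, 95, 96, 95, 94, 98, 93, 108, 158, 169, 171, 227, 230, 230, 231, 229]
[208  44] [347 160]
rim ((0.483456552028656, 0.25573936104774475), (0.10894130170345306, 0.08891995251178741), 12.055558204650879)
centre [0.4736771  0.25365076] 12.055558204650879
floor ((0.4838772714138031, 0.2561958432197571), (0.0954212099313736, 0.07452644407749176), 11.970877647399902)
blk 0.19462679337578576 7088
block top z 0.17517559842326325 u [-0.03011135  0.04879432] v max 0.02973895546503767
```

Rim 109 x 89 mm and floor 95 x 75 mm match the stated sizes (110 x 90 and 94 x 74). The well centre is (0.474,0.254) at yaw 12.0°, and the block is centred in the hand to within about 1 mm.

{"fn": "step_arm", "kwargs": {"series": [{"tx": 0.07,"ty": -0.009,"tz": 0,"wx": 0,"wy": 0,"wz": 0},{"tx": 0.08,"ty": -0.01,"tz": 0,"wx": 0,"wy": 0,"wz": 0},{"tx": 0.061,"ty": -0.008,"tz": 0,"wx": 0,"wy": 0,"wz": 0},{"tx": 0,"ty": 0,"tz": 0.05,"wx": 0,"wy": 0,"wz": 0},{"tx": 0,"ty": 0,"tz": 0.05,"wx": 0,"wy": 0,"wz": 0}]}}

```text
clock: 7.1
ee_pos: [0.4758, 0.255, 0.1677]
tool_rot: [-1.982, -2.437, 0.001]
force: [-0.0, -0.1, -5.5]
width: 0.0193
finger_force: 70.5
```

{"fn": "step_arm", "kwargs": {"series": [{"tx": 0,"ty": 0,"tz": 0,"wx": 0,"wy": 0,"wz": 0},{"tx": 0,"ty": 0,"tz": 0,"wx": 0,"wy": 0,"wz": 0},{"tx": 0,"ty": 0,"tz": 0,"wx": 0,"wy": 0,"wz": 0}]}}

```text
clock: 7.4
ee_pos: [0.4776, 0.2541, 0.1696]
tool_rot: [1.983, 2.436, 0.002]
force: [-0.2, 0.3, -4.8]
width: 0.0192
finger_force: 70.3
```

```bash

python3 go.py .474 .254 .106 12.0
python3 - <<'E'
from station import *
from h import *
f=grab_frame("top");cv2.imwrite("pics/top4.png",cv2.resize(f["img"][170:300,100:240],(700,560))[:,:,::-1])
E
```

```text
t 7.4 pos [0.4776 0.2541 0.1696] j [ 0.49  0.37 -0.04  1.16  0.    1.86] F [-0.2  0.3 -4.8] w 0.0192 ff 70.3
yaw 11.7
shift [ 0.0015 -0.0089  0.159 ] turn [ 0.0005 -0.0002 -0.0026]
```

View pics/top4.png

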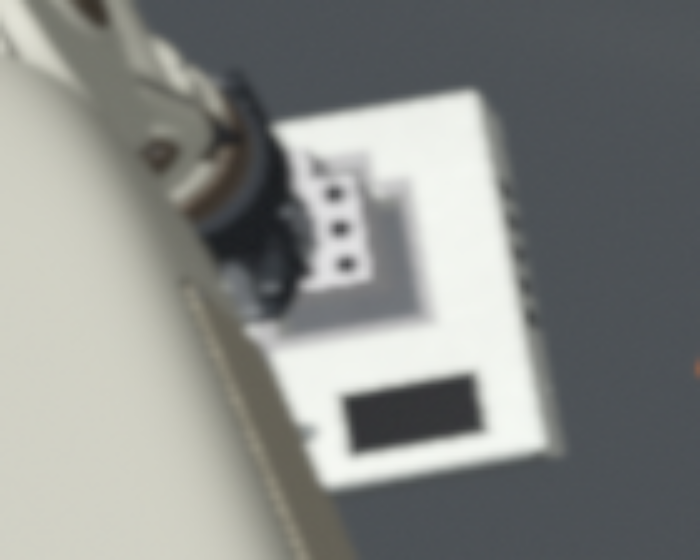

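The top crop shows the block above the well, aligned with the walls and shifted up-left by parallax, its edge near (370,275). I lower it in small steps.

{"fn": "step_arm", "kwargs": {"series": [{"tx": 0.001,"ty": -0.008,"tz": 0.02,"wx": 0,"wy": 0,"wz": -0.0025},{"tx": 0,"ty": 0,"tz": 0.03,"wx": 0,"wy": 0,"wz": 0},{"tx": 0,"ty": 0,"tz": 0.025,"wx": 0,"wy": 0,"wz": 0},{"tx": 0,"ty": 0,"tz": 0,"wx": 0,"wy": 0,"wz": 0},{"tx": 0,"ty": 0,"tz": 0,"wx": 0,"wy": 0,"wz": 0}]}}

```text
clock: 7.95
ee_pos: [0.4737, 0.2535, 0.1381]
tool_rot: [-1.976, -2.441, 0.002]
force: [0.3, 0.5, -5.0]
width: 0.0192
finger_force: 70.4
```

```bash
python3 go.py .474 .254 .106 12.0
```

```text
t 7.95 pos [0.4737 0.2535 0.1381] j [ 0.49  0.39 -0.09  1.09  0.    1.85] F [ 0.3  0.5 -5. ] w 0.0192 ff 70.4
yaw 12.03
shift [0.0011 0.0012 0.0803] turn [-0.0008  0.0002  0.0002]
```

{"fn": "step_arm", "kwargs": {"series": [{"tx": 0.001,"ty": 0.001,"tz": 0.018,"wx": 0,"wy": 0,"wz": 0},{"tx": 0,"ty": 0,"tz": 0.018,"wx": 0,"wy": 0,"wz": 0},{"tx": 0,"ty": 0,"tz": 0.018,"wx": 0,"wy": 0,"wz": 0},{"tx": 0,"ty": 0,"tz": 0.014,"wx": 0,"wy": 0,"wz": 0},{"tx": 0,"ty": 0,"tz": 0,"wx": 0,"wy": 0,"wz": 0}]}}

```text
clock: 8.45
ee_pos: [0.4735, 0.2538, 0.1103]
tool_rot: [-1.976, -2.441, 0.004]
force: [-0.1, 0.1, -4.9]
width: 0.019
finger_force: 70.3
```

```bash
python3 go.py .474 .254 .106 12.0
```

```text
t 8.45 pos [0.4735 0.2538 0.1103] j [ 0.49  0.42 -0.13  1.02  0.    1.85] F [-0.1  0.1 -4.9] w 0.019 ff 70.3
yaw 12.03
shift [0.0003 0.0013 0.0108] turn [-0.0012  0.0003  0.0003]
```

No contact so far, with 4 mm left to go.

{"fn": "step_arm", "kwargs": {"series": [{"tx": 0,"ty": 0,"tz": 0.004,"wx": 0,"wy": 0,"wz": 0},{"tx": 0,"ty": 0,"tz": 0.004,"wx": 0,"wy": 0,"wz": 0},{"tx": 0,"ty": 0,"tz": 0.003,"wx": 0,"wy": 0,"wz": 0},{"tx": 0,"ty": 0,"tz": 0,"wx": 0,"wy": 0,"wz": 0},{"tx": 0,"ty": 0,"tz": 0,"wx": 0,"wy": 0,"wz": 0}]}}

```text
clock: 8.95
ee_pos: [0.4744, 0.2543, 0.1074]
tool_rot: [1.976, 2.442, 0.0]
force: [1.0, -0.6, -5.7]
width: 0.0191
finger_force: 70.4
```

```bash
python3 go.py .474 .254 .106 12.0
```

```text
t 8.95 pos [0.4744 0.2543 0.1074] j [ 0.49  0.42 -0.14  1.01 -0.    1.85] F [ 1.  -0.6 -5.7] w 0.0191 ff 70.4
yaw 12.03
shift [-0.0004 -0.0012  0.0034] turn [ 0.0001 -0.      0.0003]
```

{"fn": "step_arm", "kwargs": {"series": [{"tx": 0,"ty": 0,"tz": 0.003,"wx": 0,"wy": 0,"wz": 0},{"tx": 0,"ty": 0,"tz": 0.002,"wx": 0,"wy": 0,"wz": 0},{"tx": 0,"ty": 0,"tz": 0,"wx": 0,"wy": 0,"wz": 0},{"tx": 0,"ty": 0,"tz": 0,"wx": 0,"wy": 0,"wz": 0}]}}

```text
clock: 9.35
ee_pos: [0.4747, 0.2544, 0.1061]
tool_rot: [1.976, 2.442, 0.002]
force: [-1.7, -1.1, 2.9]
width: 0.0192
finger_force: 71.6
```

The force rose from -5 N to +3 N at the expected height of 0.106, so it is on the floor. I release, settle and withdraw.

{"fn": "step_arm", "kwargs": {"series": [{"tx": 0,"ty": 0,"tz": 0,"wx": 0,"wy": 0,"wz": 0},{"tx": 0,"ty": 0,"tz": 0,"wx": 0,"wy": 0,"wz": 0},{"tx": 0,"ty": 0,"tz": 0,"wx": 0,"wy": 0,"wz": 0},{"tx": 0,"ty": 0,"tz": 0,"wx": 0,"wy": 0,"wz": 0},{"tx": 0,"ty": 0,"tz": -0.03,"wx": 0,"wy": 0,"wz": 0}], "jaw": 0.6}}

```text
clock: 9.85
ee_pos: [0.4732, 0.2536, 0.116]
tool_rot: [-1.975, -2.441, 0.005]
force: [0.0, 0.3, -0.0]
width: 0.0514
finger_force: 0.0
```

{"fn": "step_arm", "kwargs": {"series": [{"tx": 0,"ty": 0,"tz": -0.07,"wx": 0,"wy": 0,"wz": 0},{"tx": 0,"ty": 0,"tz": -0.1,"wx": 0,"wy": 0,"wz": 0},{"tx": -0.1,"ty": 0,"tz": -0.05,"wx": 0,"wy": 0,"wz": 0},{"tx": -0.1,"ty": 0,"tz": 0,"wx": 0,"wy": 0,"wz": 0},{"tx": -0.08,"ty": 0,"tz": 0,"wx": 0,"wy": 0,"wz": 0}]}}

```text
clock: 10.35
ee_pos: [0.4987, 0.1435, 0.2076]
tool_rot: [1.974, 2.44, 0.005]
force: [-0.3, -0.3, -0.9]
width: 0.0517
finger_force: 0.0
```

{"fn": "step_arm", "kwargs": {"series": [{"tx": 0,"ty": 0,"tz": 0,"wx": 0,"wy": 0,"wz": 0},{"tx": 0,"ty": 0,"tz": 0,"wx": 0,"wy": 0,"wz": 0},{"tx": 0,"ty": 0,"tz": 0,"wx": 0,"wy": 0,"wz": 0},{"tx": 0,"ty": 0,"tz": 0,"wx": 0,"wy": 0,"wz": 0}]}}

```text
clock: 10.75
ee_pos: [0.4975, 0.1457, 0.2053]
tool_rot: [-1.974, -2.444, -0.0]
force: [0.5, 0.3, -1.1]
width: 0.0513
finger_force: 0.0
```

```bash
python3 - <<'E'
from station import *
from h import *
f=grab_frame("wrist");cv2.imwrite("pics/w5.png",f["img"][:,:,::-1])
P=cloud(f);r=np.hypot(P[:,:,0]-.474,P[:,:,1]-.254)
for lo,hi in((.115,.14),(.068,.082)):
    p=P[(P[:,:,2]>lo)&(P[:,:,2]<hi)&(r<.03)];print(len(p),p.mean(0),np.median(p[:,2]),cv2.minAreaRect(p[:,:2].astype(np.float32)))
s=sense();print(s["clock"],s["force"],s["width"])
E
```

```text
1301 [0.47493669 0.25324955 0.12633306] 0.1266687662586184 ((0.4747501313686371, 0.253619909286499), (0.020281454548239708, 0.01989767886698246), 12.873228073120117)
3752 [0.473994   0.25250041 0.07498689] 0.07496974425588152 ((0.4742497205734253, 0.2536962628364563), (0.05946704372763634, 0.059188857674598694), 10.726263046264648)
10.8 [ 0.47143817 -0.62323396  0.00247948] 0.0511043474604672
```

View pics/w5.png

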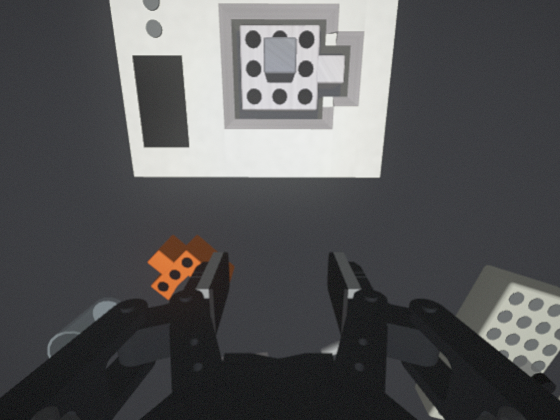

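The wrist view shows the block seated in the well with its post at (280,55) and its key in the slot at (330,70). Its top is at z = 0.075 and its post top at 0.127, as they should be when seated. The gripper is empty and clear.

```bash
python3 -c "
from station import *
print(sign_off())"
```

```text
the job is handed in; nothing more can be done
None
```

The keyed block is seated on the well floor with its key in the slot and has been released; the other two blocks were never touched, and the job was handed in at about 11 s (no verdict was returned).

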